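Sort the pile on the desk into its trays

ROBOT

A 6-joint arm with a two-finger parallel gripper is mounted at the origin on a cart in front of the work surface, level with it; the furniture and walls round the work are solid. World frame = base frame: x ahead of the robot, y to its left, z up, the work surface at z = 0. Lengths are in m, angles in rad, forces in N, time in s.
With the tool pointing down it reaches from about 0.3 to 0.875 m from the base axis. Payload 6.4 kg.
Tool frame: the origin (TCP) lies at the very end of the fingers, on their centre line; the grasp point (between the pads) lies 19 mm behind it; z points along the fingers, y is the line along which they close (so a half turn about z gives the same grasp; the last joint's range is limited). The gripper opens to 85 mm and grips with 20 to 120 N. Pads are 22 mm wide; open, the fingers measure 114 mm over their backs; the gripper's body (76 mm by 85 mm) begins 54 mm behind the grasp point. The pads swing forward as they close: fully open they stand 13 mm farther back than shut.
Start: joints at [0.95, 0.181, 1.607, -0, 1.354, -0.206], TCP at [0.232, 0.526, 0.208] pointing down, gripper open.
Joint ranges: [-2.99, 2.99], [-0.89, 2.07], [0.3, 2.58], [-1.14, 4.28], [0, 2.63], [-3.12, 3.12]. Speed limits (rad/s): [2.57, 2.57, 3.01, 3.14, 3.14, 3.14].

INTERFACE

Orientations are given as a unit quaternion [w, x, y, z].
In Python, from bench import * gives the robot as it stands. The module is installed in compiled form; this text tells all that it offers.
- The arm moves only by the tool arm_command, never from a script. Its arguments are lists of equal length, an entry for each row: "dp": the shift along the tool's x, y, z in units of 0.25 m (1.0 is 0.25 m), a list of three; "turn": the turn, a rotation vector about the tool's x, y, z in units of 30 degrees (1.0 is 30 degrees), a list of three; "jaw": the opening, from 0 (shut) to 1 (fully open). A call has 1 to 5 rows; each row is the pose to reach, as a shift and turn from the pose commanded when the call began, along the tool's axes at that moment; what a row does not reach only later rows make up. A row lasts 1/8 s, in which the tool goes at most 62.5 mm and 10.7 degrees, less where a joint would pass 70% of its speed; a pose out of reach is approached as far as the arm can. A call with a number of a shift or a turn outside -1 to 1 is refused whole. A call with a gripper value outside its range is refused whole. The fingers move at their own pace and stop on an object; the grip force is fixed at half the most. Time passes only in rows, so rows that repeat a pose let the fingers close. It gives the time, the measured TCP pose, the force, the opening and the grip force at its end, in the units of the state.
- get_obs(): the state, without advancing time (a new reading comes with each control period).
- camera(name): name is "side" or "top"; returns the picture (420x560x3 uint8, blue, green, red); there is no depth.
- get_calibration(name): a dict with "camera_matrix" (3x3 intrinsics, pixels), "k1" (the pictures are not rectified: a ray, as slopes to the right and down, at radius r is drawn at 1 + k1 r^2 times it, then the intrinsics apply), "R" (3x3) and "t" (3): a world point X has camera coordinates R X + t. Camera axes: x right, y down, z forward; pixel columns grow to the right and rows downward; lengths in m; the calibration is good to about 2 mm. A picture is of the moment at which its call begins. get_calibration takes no time and is no camera call.
- hand_in(): hands the job in; it is judged then, once.
The state is a dict: "time_s": time; "q": joint angles; "dq": joint speeds; "joint_efforts": joint torques, N m; "eef_pos": TCP position; "eef_rot": TCP orientation; "wrist_force": force on the tool from outside, world axes, zero at the start; "torque": the same for the moment, N m; "opening": opening from 0.0 (shut) to 1.0 (fully open); "grasp_force": force on a finger pad.
Only numpy, scipy, OpenCV 4.12 (cv2) and the standard library are available. Lean on these libraries where they do the work, as an engineer would, in place of code of your own. Each camera call takes 0.05 s, during which the arm holds its last target. There are 200 camera calls.

TASK

Take the pile on the desk apart from the top down, one thing at a time, and lay each thing flat in the middle of the tray made to its size, lengthwise along the tray: first the eraser in the smallest tray, then the remote, then the notebook, and last the power bank in the largest. Put each thing in its tray before you take the next, and leave the mouse and the roll of tape where they are.

Things in the scene. Friction and masses are not known exactly. Their poses are not given: they have to be found in the camera images.
- eraser: small eraser with rounded corners in a blue card sleeve, one white end, 46x23x13 mm (long side along its own x), lying on the remote as the top of the pile; grasp across its 23 mm width. Origin: middle of its underside, z up
- small_remote: flat plain black remote control, 75x40x12 mm (long side along its own x), lying on the notebook, second from the top of the pile; grasp across its 40 mm width. Origin: middle of its underside, z up
- notebook: thick pocket notebook with brown cardboard covers, white pages and a dark elastic band across it near one end; rigid, shut, 58x95x16 mm (long side along its own y), 60 to 130 g, lying on the power bank, third from the top of the pile; grasp across its 58 mm width. Origin: middle of its underside, z up
- power_bank: black power bank, a rounded slab 68x128x23 mm (long side along its own y), 270 to 450 g, lying on the worktop under the whole pile; grasp across its 68 mm width. Origin: middle of its underside, z up. The four things of the pile lie one on another, roughly lengthwise with each other
- eraser_tray: low, open, dark wooden desk tray with a grey felt floor, made to the size of the eraser: outside 72x49 mm, inside 64x41 mm, fixed to the worktop. Its floor is 3 mm and the top of its 4 mm thick rim 7 mm above the worktop. Origin: middle of its underside, on the worktop; long side along its own x, z up. The smallest of the four trays
- remote_tray: low, open, dark wooden desk tray with a grey felt floor, made to the size of the remote: outside 101x66 mm, inside 93x58 mm, fixed to the worktop. Its floor is 3 mm and the top of its 4 mm thick rim 7 mm above the worktop. Origin: middle of its underside, on the worktop; long side along its own x, z up. The second smallest of the four trays
- notebook_tray: low, open, dark wooden desk tray with a grey felt floor, made to the size of the notebook: outside 121x84 mm, inside 113x76 mm, fixed to the worktop. Its floor is 3 mm and the top of its 4 mm thick rim 7 mm above the worktop. Origin: middle of its underside, on the worktop; long side along its own y, z up. The second largest of the four trays
- power_bank_tray: low, open, dark wooden desk tray with a grey felt floor, made to the size of the power bank: outside 154x94 mm, inside 146x86 mm, fixed to the worktop. Its floor is 3 mm and the top of its 4 mm thick rim 7 mm above the worktop. Origin: middle of its underside, on the worktop; long side along its own y, z up. The largest of the four trays
- mouse: black computer mouse, 104x60x36 mm, loose on the worktop to the right of the work; a bystander. Origin: middle of its underside
- tape_roll: roll of tan parcel tape lying flat, about 96 mm across and 48 mm high, loose on the worktop behind the work; a bystander. Origin: middle of its underside. A fixed shelf hangs above it: front edge at x = 0.665 m, underside 0.62 m above the worktop; keep the arm low there
There are look-alikes about, which are no part of the job. Leave any turquoise look-alike of the eraser alone.

How it is judged:
By the outcome, as a careful person would: the job done as asked, in the order asked, and still so for the second after the job is handed in, with the robot touching nothing.
It also fails if it takes over 104 s, if anything falls off the work surface, if the arm or the gripper's body presses on something with over 40 N, if the wrist force passes 120 N, or if a joint passes its speed limit or range.

## Working session

There is one attempt and no reset: what is moved stays moved. The work goes in short steps, Python scripts to look and compute and a tool call to move; the robot and the scene stay as the last step left them, time stands still between calls to the robot, and variables do not carry over. Pictures are saved under pics/ and viewed, at most 14 in all, crops included, and the job is handed in when it is done.

Besides the shell and the picture viewer there is one more tool, called after "Emit:" as a command line: name --argument value ..., lists and objects as JSON in quotes. arm_command: Moves the arm, as the interface text tells. Its arguments: {"type":"object","properties":{"dp":{"type":"array"},"turn":{"type":"array"},"jaw":{"type":"array"}},"required":["dp","turn","jaw"]}

```bash
mkdir -p pics; python3 - <<'E'
from bench import *
import cv2
for n in("top","side"):
    cv2.imwrite(f"pics/{n}0.png",camera(n)); c=get_calibration(n); print(n,c)
print(get_obs())
E
```

```text
top {'camera_matrix': array([[388.34297999,   0.        , 281.57687237],
       [  0.        , 388.34297999, 206.58311877],
       [  0.        ,   0.        ,   1.        ]]), 'k1': 0.038084524378967366, 'R': array([[-0.01170965, -0.99988837,  0.00928049],
       [-0.99872276,  0.01123879, -0.04925996],
       [ 0.04915016, -0.00984546, -0.99874287]]), 't': array([0.15817581, 0.61060234, 0.87639144])}
side {'camera_matrix': array([[405.609412  ,   0.        , 276.91389811],
       [  0.        , 405.609412  , 210.83609101],
       [  0.        ,   0.        ,   1.        ]]), 'k1': -0.08915203081106894, 'R': array([[-0.35465612, -0.93499547,  0.00158625],
       [-0.82442786,  0.31191517, -0.47225801],
       [ 0.44106432, -0.16879694, -0.88145894]]), 't': array([0.35822716, 0.47028597, 0.66551491])}
{'time_s': 0.1, 'q': array([ 9.49721433e-01,  1.81462176e-01,  1.60789501e+00,  4.15384917e-05,
        1.35384713e+00, -2.06311609e-01]), 'dq': array([-0.00041001, -0.00133458, -0.00242277,  0.00250805, -0.00022704,
        0.00096187]), 'joint_efforts': array([ 4.75763591e-04, -4.45874512e+01, -3.52243781e+01, -4.10528319e-04,
        4.13652422e-03,  1.15843292e-05]), 'eef_pos': array([0.23136692, 0.52580984, 0.20718315]), 'eef_rot': array([-3.42506591e-04,  2.05902677e-01,  9.78572142e-01, -7.29699838e-04]), 'wrist_force': array([-0.08895131, -0.13779272,  0.02403672]), 'torque': array([-0.04630325,  0.01493699, -0.02876074]), 'grasp_force': 0.0, 'opening': 0.9960232507896472}
```

View pics/top0.png

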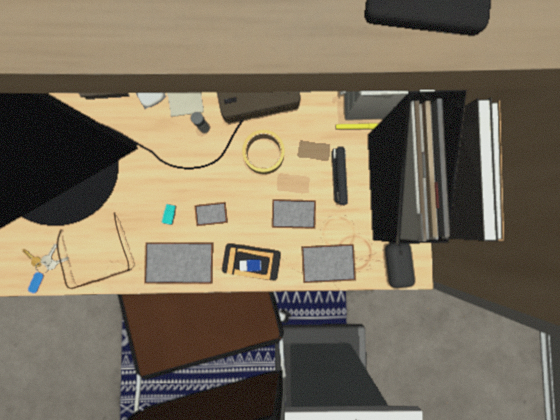

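View pics/side0.png

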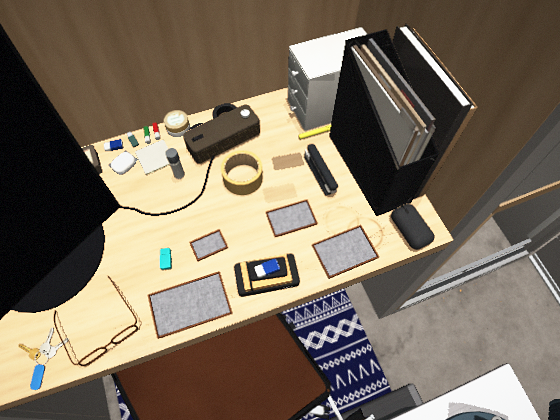

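The top view shows the trays at about (211,214), (294,214), (328,263) and (179,263). The pile is at (251,262) with the eraser at about (250,266), the tape is at (263,152), and the mouse is at (400,265). The side view shows the same layout.

```bash
cat > h.py <<'E'
import numpy as np, cv2
from bench import *
def ray(n,p):
    c=get_calibration(n);K=c["camera_matrix"];k=c["k1"]
    p=np.atleast_2d(np.float64(p)).reshape(-1,1,2)
    u=cv2.undistortPoints(p,K,np.array([k,0,0,0.])).reshape(-1,2)
    R=c["R"];o=-R.T@c["t"]
    return o,np.c_[u,np.ones(len(u))]@R
def plane(n,p,z):
    o,d=ray(n,p); return o+d*((z-o[2])/d[:,2])[:,None]
def proj(n,X):
    c=get_calibration(n)
    return cv2.projectPoints(np.float64(np.atleast_2d(X)),cv2.Rodrigues(c["R"])[0],c["t"],c["camera_matrix"],np.array([c["k1"],0,0,0.]))[0].reshape(-1,2)
def rect(n,mask,z,win,amin=25):
    """largest blob in window -> centre, sizes mm, angle of long side (deg, world)"""
    x0,y0,x1,y1=win;m=np.zeros_like(mask);m[y0:y1,x0:x1]=mask[y0:y1,x0:x1]
    cs,_=cv2.findContours(m,cv2.RETR_EXTERNAL,cv2.CHAIN_APPROX_NONE)
    c=max(cs,key=cv2.contourArea)
    w=plane(n,c.reshape(-1,2),z)[:,:2]
    (cx,cy),(a,b),t=cv2.minAreaRect((w*1000).astype(np.float32))
    if a<b:a,b,t=b,a,t+90
    return np.round([cx,cy,a,b,(t+90)%180-90],1)
def crop(img,win,f,name):
    x0,y0,x1,y1=win; cv2.imwrite("pics/"+name,cv2.resize(img[y0:y1,x0:x1],None,fx=f,fy=f,interpolation=cv2.INTER_NEAREST))
E
python3 - <<'E'
from h import *
T=camera("top");S=camera("side")
W={"top":dict(er=(190,198,232,232),re=(265,193,322,234),nb=(295,240,362,288),pb=(140,238,218,288)),
"side":dict(er=(185,228,232,260),re=(260,198,322,240),nb=(308,222,382,280),pb=(143,268,236,340))}
for n,I in(("top",T),("side",S)):
    h=cv2.cvtColor(I,cv2.COLOR_BGR2HSV)
    m=((h[...,1]<60)&(h[...,2]<200)).astype(np.uint8)*255
    m=cv2.morphologyEx(m,cv2.MORPH_CLOSE,np.ones((3,3)))
    for k,w in W[n].items(): print(n,k,rect(n,m,.003,w))
    b=cv2.inRange(h,(100,120,60),(130,255,255))
    print("blue",rect(n,b,.064,(225,240,300,290)))
    print("tcp",proj(n,get_obs()["eef_pos"]))
a=cv2.resize(T[235:290,215:290],None,fx=7,fy=7,interpolation=0); b=cv2.resize(S[245:300,228:303],None,fx=7,fy=7,interpolation=0)
cv2.imwrite("pics/pile.png",np.vstack([a,b])[:, :])
cv2.imwrite("pics/pile.png",cv2.resize(np.hstack([a,b]),(798,293),interpolation=0))
E
```

```text
top er [598.6 315.9  64.7  41.7 -84.3]
top re [596.6 124.6  93.   58.1  89.3]
top nb [481.4  45.  114.1  77.2 -87.8]
top pb [487.3 389.4 146.   84.4  89.2]
blue [485.3 213.8  26.9  26.1 -84.7]
tcp [[ 64.82298797 427.2323791 ]]
side er [600.  314.4  64.3  40.2 -84.7]
side re [597.7 122.6  93.4  57.6  88.1]
side nb [482.3  43.9 113.8  75.8 -87.8]
side pb [488.4 388.1 146.6  86.3  88.6]
blue [484.6 212.8  29.6  25.5 -87.8]
tcp [[111.4348568  476.43850768]]
```

View pics/pile.png

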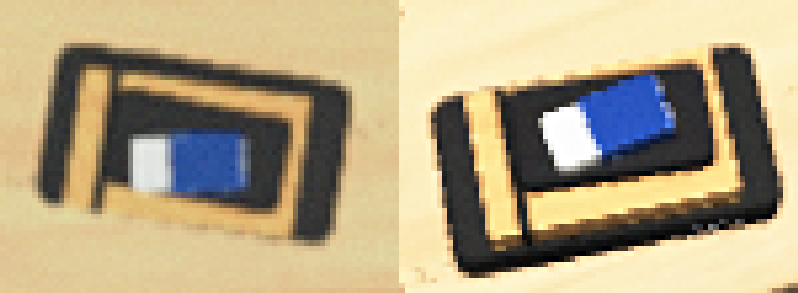

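Tray felt sizes match the spec in both views to about 1 mm. The zoom shows the eraser (white and blue, crop x 133–247) near the middle of the remote, the band at the left end of the notebook, and the power bank underneath. Next I measure the eraser and plan its approach.

```bash
cat >> h.py <<'E'
def plan(x,y,z,ya):
    """dp (0.25 m units) and turn (30 deg units) to world mm target, tool y at world angle ya (deg)"""
    from scipy.spatial.transform import Rotation as Ro
    o=get_obs();q=o["eef_rot"];R=Ro.from_quat([q[1],q[2],q[3],q[0]])
    a=np.radians(ya);Y=np.array([np.cos(a),np.sin(a),0]);Z=np.array([0,0,-1.]);X=np.cross(Y,Z)
    t=R.inv()*Ro.from_matrix(np.c_[X,Y,Z])
    print("t",round(o["time_s"],2),"pos",np.round(o["eef_pos"]*1000,1),"dp",np.round(R.inv().apply(np.array([x,y,z])/1000-o["eef_pos"])/.25,3),"turn",np.round(np.degrees(t.as_rotvec())/30,3),"op",round(o["opening"],3),"gf",round(o["grasp_force"],1),"F",np.round(o["wrist_force"],1))
E
python3 - <<'E'
from h import *
for n,w in(("top",(225,247,275,278)),("side",(248,255,280,280))):
    h=cv2.cvtColor(camera(n),cv2.COLOR_BGR2HSV)
    b=cv2.inRange(h,(100,120,60),(130,255,255))
    wh=((h[...,1]<40)&(h[...,2]>150)).astype(np.uint8)*255
    m=cv2.morphologyEx(b|wh,cv2.MORPH_CLOSE,np.ones((3,3)))
    print(n,rect(n,m,.064,w))
plan(485,216,150,0)
E
```

```text
top [485.2 220.9  42.8  25.6  89.7]
side [484.1 221.1  46.1  25.8 -87.5]
t 0.3 pos [231.6 526.1 207.7] dp [-1.428 -0.727  0.231] turn [-1.000e-03  0.000e+00  2.208e+00] op 1.002 gf 0.0 F [-0.7  0.3 -0.4]
```

Emit:
arm_command --dp '[[-0.25, -0.12, 0], [-0.5, -0.24, 0], [-0.75, -0.36, 0], [-0.75, -0.36, 0]]' --turn '[[0, 0, 0.3], [0, 0, 0.6], [0, 0, 0.9], [0, 0, 1]]' --jaw '[[1], [1], [1], [1]]'

```text
invalid input
```

```bash
python3 -c "
from h import *
plan(485,221,150,0)"
```

```text
t 0.3 pos [231.6 526.1 207.7] dp [-1.42  -0.708  0.231] turn [-1.000e-03  0.000e+00  2.208e+00] op 1.002 gf 0.0 F [-0.7  0.3 -0.4]
```

Jaw entries are probably plain numbers.

Emit:
arm_command --dp '[[-0.25, -0.12, 0], [-0.5, -0.24, 0], [-0.75, -0.36, 0], [-0.75, -0.36, 0]]' --turn '[[0, 0, 0.3], [0, 0, 0.6], [0, 0, 0.9], [0, 0, 1]]' --jaw '[1, 1, 1, 1]'

```text
time_s: 0.8
eef_pos: [0.369, 0.3658, 0.2081]
eef_rot: [0.0, 0.455, 0.89, -0.0]
wrist_force: [-0.1, -0.6, -0.2]
opening: 0.996
grasp_force: 0.0
```

```bash
python3 -c "
from h import *
plan(485,221,150,0)"
```

```text
t 0.8 pos [369.  365.8 208.1] dp [-0.741  0.036  0.233] turn [1.000e-03 1.000e-03 1.196e+00] op 0.996 gf 0.0 F [-0.1 -0.6 -0.2]
```

Emit:
arm_command --dp '[[-0.25, 0.01, 0], [-0.5, 0.02, 0.1], [-0.74, 0.035, 0.2], [-0.74, 0.035, 0.23], [-0.74, 0.035, 0.23]]' --turn '[[0, 0, 0.3], [0, 0, 0.6], [0, 0, 0.9], [0, 0, 1], [0, 0, 1]]' --jaw '[1, 1, 1, 1, 1]'

```text
time_s: 1.42
eef_pos: [0.4831, 0.2233, 0.1494]
eef_rot: [-0.001, 0.668, 0.744, -0.001]
wrist_force: [0.1, 0.4, -0.0]
opening: 0.999
grasp_force: 0.0
```

```bash
python3 -c "
from h import *
plan(485,221,56,0)"
```

```text
t 1.43 pos [483.1 223.3 149.4] dp [-0.01   0.007  0.374] turn [-0.005  0.001  0.205] op 0.999 gf 0.0 F [ 0.1  0.4 -0. ]
```

Emit:
arm_command --dp '[[-0.01, 0.007, 0.15], [-0.01, 0.007, 0.3], [-0.01, 0.007, 0.35], [-0.01, 0.007, 0.374], [-0.01, 0.007, 0.374]]' --turn '[[0, 0, 0.2], [0, 0, 0.2], [0, 0, 0.2], [0, 0, 0.2], [0, 0, 0.2]]' --jaw '[1, 1, 0.8, 0.6, 0.5]'

```text
time_s: 2.05
eef_pos: [0.4861, 0.2225, 0.058]
eef_rot: [0.0, 0.705, 0.709, 0.001]
wrist_force: [0.7, -0.4, -0.4]
opening: 0.501
grasp_force: 0.0
```

```bash
python3 -c "
from h import *
plan(485,221,56,0)
a=camera('top')[225:295,205:295];b=camera('side')[230:300,220:310]
cv2.imwrite('pics/e1.png',cv2.resize(np.hstack([a,b]),None,fx=4.4,fy=4.4,interpolation=2))"
```

```text
t 2.05 pos [486.1 222.5  58. ] dp [-0.006 -0.004  0.008] turn [ 0.003 -0.001  0.01 ] op 0.501 gf 0.0 F [ 0.7 -0.4 -0.4]
```

View pics/e1.png

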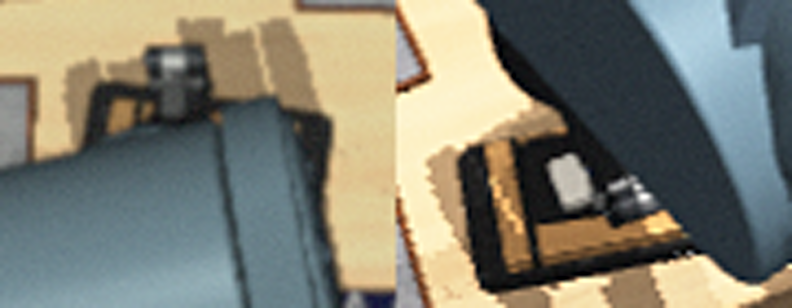

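The gripper straddles the eraser: the near finger is at (630,195) in the side crop, just right of the white end at (572,180). Closing now.

Emit:
arm_command --dp '[[0, -0.003, 0.006], [0, -0.003, 0.006], [0, -0.003, 0.006], [0, -0.003, 0.006], [0, -0.003, 0.006]]' --turn '[[0, 0, 0], [0, 0, 0], [0, 0, 0], [0, 0, 0], [0, 0, 0]]' --jaw '[0.35, 0.2, 0.1, 0.1, 0.1]'

```text
time_s: 2.78
eef_pos: [0.4847, 0.222, 0.0555]
eef_rot: [-0.0, 0.706, 0.709, -0.0]
wrist_force: [0.1, -0.1, 0.5]
opening: 0.097
grasp_force: 0.0
```

Emit:
arm_command --dp '[[0, 0, -0.02], [0, 0, -0.08], [0, 0, -0.2], [0, 0, -0.3], [0, 0, -0.3]]' --turn '[[0, 0, 0], [0, 0, 0], [0, 0, 0], [0, 0, 0], [0, 0, 0]]' --jaw '[0.1, 0.1, 0.1, 0.1, 0.1]'

```text
time_s: 3.4
eef_pos: [0.4869, 0.2225, 0.1338]
eef_rot: [0.002, 0.706, 0.709, 0.003]
wrist_force: [0.3, 0.0, 0.3]
opening: 0.105
grasp_force: 0.0
```

```bash
python3 -c "
from h import *
plan(599.3,315.2,60,5.5)"
```

```text
t 3.4 pos [486.9 222.5 133.8] dp [0.369 0.449 0.298] turn [ 0.011 -0.002 -0.175] op 0.105 gf 0.0 F [0.3 0.  0.3]
```

Nothing was gripped. I'll look at the pile.

```bash
python3 -c "
from h import *
a=camera('top')[215:295,205:295];b=camera('side')[220:300,220:310]
cv2.imwrite('pics/e2.png',cv2.resize(np.hstack([a,b]),None,fx=4.4,fy=4.4,interpolation=2))"
```

```text
(no output)
```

View pics/e2.png

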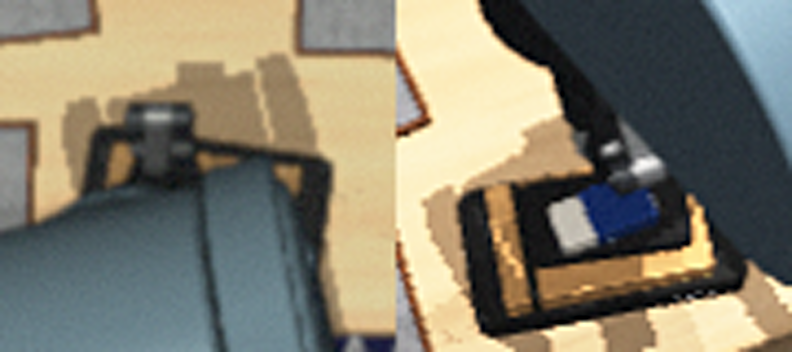

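Emit:
arm_command --dp '[[0.2, 0.1, -0.1], [0.4, 0.2, -0.15], [0.6, 0.3, -0.15], [0.6, 0.3, -0.15]]' --turn '[[0, 0, 0], [0, 0, 0], [0, 0, 0], [0, 0, 0]]' --jaw '[0.5, 0.5, 0.5, 0.5]'

```text
time_s: 4.0
eef_pos: [0.5587, 0.3749, 0.1651]
eef_rot: [-0.001, 0.705, 0.71, -0.001]
wrist_force: [0.2, -0.8, -1.0]
opening: 0.498
grasp_force: 0.0
```

```bash
python3 - <<'E'
from h import *
print(get_obs()["eef_pos"])
I={n:camera(n) for n in("top","side")}
for n,w in(("top",(215,245,280,280)),("side",(240,250,285,282))):
    h=cv2.cvtColor(I[n],cv2.COLOR_BGR2HSV)
    b=cv2.inRange(h,(100,120,60),(130,255,255))
    wh=((h[...,1]<40)&(h[...,2]>150)).astype(np.uint8)*255
    m=cv2.morphologyEx(b|wh,cv2.MORPH_CLOSE,np.ones((3,3)))
    print(n,rect(n,m,.064,w))
a=I["top"][215:295,205:295];b=I["side"][220:300,220:310]
cv2.imwrite('pics/e3.png',cv2.resize(np.hstack([a,b]),None,fx=4.4,fy=4.4,interpolation=2))
E
```

```text
[0.55873014 0.37486154 0.16509127]
top [485.2 220.9  43.   25.5  89.2]Traceback (most recent call last):
  File "<stdin>", line 9, in <module>
  File "h.py", line 18, in rect
    c=max(cs,key=cv2.contourArea)
ValueError: max() iterable argument is empty
```

```bash
python3 - <<'E'
from h import *
for x,zs in((.464,(.058,.065,.071,.077)),(.4827,(.134,.14,.147,.154))):
    for z in zs: print(x,z,proj("side",[x,.2225,z]))
print(proj("side",[[.485,.198,.064],[.485,.244,.064]]))
E
```

```text
0.464 0.058 [[269.52184659 278.01776223]]
0.464 0.065 [[269.46817162 276.83295786]]
0.464 0.071 [[269.42148188 275.80204996]]
0.464 0.077 [[269.37414844 274.75665074]]
0.4827 0.134 [[265.25990819 254.81512844]]
0.4827 0.14 [[265.17868123 253.5417159 ]]
0.4827 0.147 [[265.08240466 252.03184355]]
0.4827 0.154 [[264.98446043 250.49523437]]
[[277.52497948 263.14101816]
 [255.26709143 271.04837747]]
```

```bash
python3 - <<'E'
from h import *
o=get_obs();print(o["eef_pos"],o["opening"]);p=o["eef_pos"]
a=camera("top");b=camera("side")
for n in("top","side"):
  for s in(-1,1): print(n,proj(n,[p+[s*.0212,0,0],p+[s*.0212,0,.01]]).round(1).tolist())
cv2.imwrite('pics/e4.png',cv2.resize(np.hstack([a[150:300,120:270],b[150:300,140:290]]),(800,400),interpolation=2))
E
```

```text
[0.55793243 0.37203884 0.16572122] 0.4966749599949854
top [[165.4, 244.1], [163.9, 244.3]]
top [[165.5, 221.5], [164.0, 221.5]]
side [[172.5, 248.9], [171.2, 246.6]]
side [[166.7, 228.2], [165.4, 225.7]]
```

View pics/e4.png

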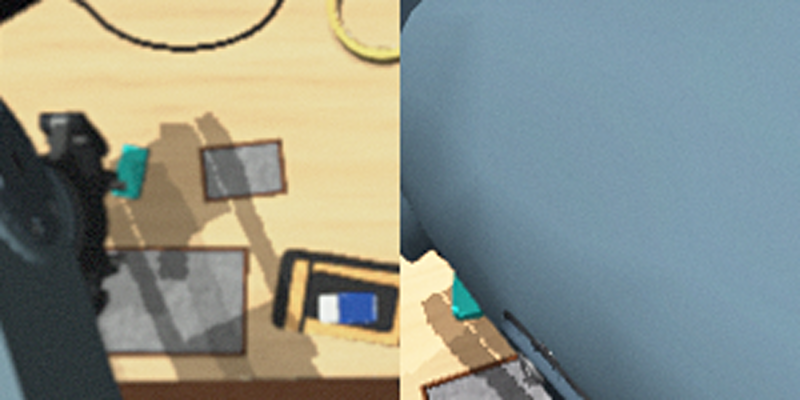

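The eraser is unmoved at (485,221). The fingertips project about 10 mm higher than the reported TCP, so I'll go lower and watch the force.

```bash
python3 -c "
from h import *
plan(485,221,80,0)"
```

```text
t 4.2 pos [558.3 371.2 167. ] dp [-0.599 -0.295  0.349] turn [-0.004  0.002  0.007] op 0.499 gf 0.0 F [-0.5 -0.4  0.4]
```

Emit:
arm_command --dp '[[-0.2, -0.1, 0], [-0.4, -0.2, 0], [-0.6, -0.295, 0.15], [-0.6, -0.295, 0.35], [-0.6, -0.295, 0.35]]' --turn '[[0, 0, 0], [0, 0, 0], [0, 0, 0], [0, 0, 0], [0, 0, 0]]' --jaw '[0.5, 0.5, 0.5, 0.5, 0.5]'

```text
time_s: 4.82
eef_pos: [0.482, 0.2198, 0.0775]
eef_rot: [-0.002, 0.707, 0.708, -0.003]
wrist_force: [0.5, 0.1, 0.6]
opening: 0.499
grasp_force: 0.0
```

```bash
python3 -c "
from h import *
for i in range(3): plan(485,221,48,0)"
```

```text
t 4.83 pos [482.  219.8  77.5] dp [0.005 0.013 0.118] turn [-0.015  0.003  0.003] op 0.499 gf 0.0 F [0.5 0.1 0.6]
t 4.83 pos [482.  219.8  77.5] dp [0.005 0.013 0.118] turn [-0.015  0.003  0.003] op 0.499 gf 0.0 F [0.5 0.1 0.6]
t 4.83 pos [482.  219.8  77.5] dp [0.005 0.013 0.118] turn [-0.015  0.003  0.003] op 0.499 gf 0.0 F [0.5 0.1 0.6]
```

```bash
python3 - <<'E'
s=open('h.py').read()
s=s.replace('''    o=get_obs();q=o["eef_rot"];R''','''    O=[get_obs()]
    for _ in range(5): camera("top");O.append(get_obs())
    o=dict(O[-1]);o["eef_pos"]=np.mean([i["eef_pos"] for i in O],0);q=np.mean([i["eef_rot"] for i in O],0);o["wrist_force"]=np.mean([i["wrist_force"] for i in O],0);R''')
open('h.py','w').write(s)
E
python3 -c "
from h import *
plan(485,221,50,0)"
```

```text
t 5.08 pos [486.1 221.7  81.3] dp [-0.003 -0.004  0.125] turn [ 0.    -0.     0.007] op 0.498 gf 0.0 F [0.5 0.1 0.5]
```

Emit:
arm_command --dp '[[0, -0.004, 0.06], [0, -0.004, 0.11], [0, -0.004, 0.125], [0, -0.004, 0.125]]' --turn '[[0, 0, 0], [0, 0, 0], [0, 0, 0], [0, 0, 0]]' --jaw '[0.5, 0.5, 0.5, 0.5]'

```text
time_s: 5.58
eef_pos: [0.4845, 0.2219, 0.0485]
eef_rot: [-0.0, 0.706, 0.709, -0.001]
wrist_force: [0.6, 0.5, -0.1]
opening: 0.503
grasp_force: 0.0
```

Emit:
arm_command --dp '[[0, 0, 0], [0, 0, 0], [0, 0, 0], [0, 0, 0]]' --turn '[[0, 0, 0], [0, 0, 0], [0, 0, 0], [0, 0, 0]]' --jaw '[0.35, 0.15, 0.1, 0.1]'

```text
time_s: 6.08
eef_pos: [0.4851, 0.222, 0.0494]
eef_rot: [0.0, 0.706, 0.709, 0.0]
wrist_force: [0.1, 0.7, 0.6]
opening: 0.099
grasp_force: 0.0
```

```bash
python3 -c "
from h import *
plan(485,221,48,0)
for n in('top','side'):
    h=cv2.cvtColor(camera(n),cv2.COLOR_BGR2HSV)
    cv2.imwrite('pics/e5%s.png'%n,camera(n)[230:300,220:300].repeat(5,0).repeat(5,1))
"
```

```text
t 6.33 pos [485.  222.   49.3] dp [-0.004 -0.     0.005] turn [ 0.    -0.     0.008] op 0.096 gf 0.0 F [0.3 0.4 0.6]
```

View pics/e5side.png

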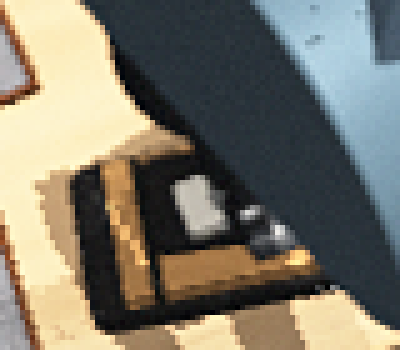

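The visible shiny parts at (273,276) fit the knuckles rather than the tips. I'll probe downward with the jaws nearly shut to find the true tip height.

Emit:
arm_command --dp '[[0, 0, 0.008], [0, 0, 0.016], [0, 0, 0.02], [0, 0, 0.02]]' --turn '[[0, 0, 0], [0, 0, 0], [0, 0, 0], [0, 0, 0]]' --jaw '[0.1, 0.1, 0.1, 0.1]'

```text
time_s: 7.02
eef_pos: [0.4848, 0.2219, 0.0441]
eef_rot: [-0.0, 0.706, 0.709, -0.0]
wrist_force: [-0.1, -0.2, -0.2]
opening: 0.094
grasp_force: 0.0
```

```bash
python3 -c "
from h import *
plan(485,221,48,0)
"
```

```text
t 7.28 pos [485.  222.   44.2] dp [-0.004  0.    -0.015] turn [-0.     0.     0.008] op 0.099 gf 0.0 F [-0.1  0.1 -0.1]
```

```bash
python3 - <<'E'
from h import *
a=camera("top")[190:340,170:320];b=camera("side")[220:345,200:325]
cv2.imwrite('pics/e6.png',np.hstack([cv2.resize(a,(400,400),interpolation=2),cv2.resize(b,(400,400),interpolation=2)]))
for z in(.044,.064,.084,.12):print(z,proj("top",[[.485,.222,z],[.515,.222,z],[.53,.222,z]]).round(1).tolist())
E
```

```text
0.044 [[250.1, 264.2], [250.0, 250.5], [250.0, 243.6]]
0.064 [[249.5, 265.1], [249.4, 251.0], [249.3, 244.0]]
0.084 [[248.8, 266.1], [248.7, 251.7], [248.6, 244.5]]
0.12 [[247.4, 267.9], [247.3, 252.9], [247.3, 245.4]]
```

View pics/e6.png

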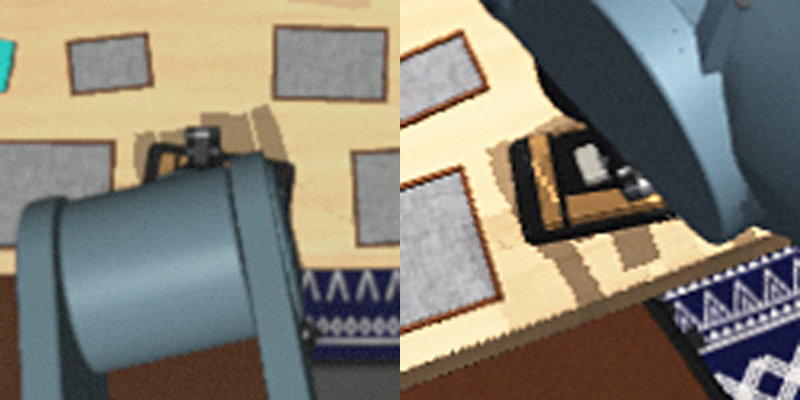

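The knuckles sit symmetric about x ≈ 0.487, so the gripper is centred. Continuing to probe down in small steps.

Emit:
arm_command --dp '[[0, 0, 0.006], [0, 0, 0.012], [0, 0, 0.016], [0, 0, 0.016]]' --turn '[[0, 0, 0], [0, 0, 0], [0, 0, 0], [0, 0, 0]]' --jaw '[0.1, 0.1, 0.1, 0.1]'

```text
time_s: 7.88
eef_pos: [0.4849, 0.222, 0.0402]
eef_rot: [-0.0, 0.706, 0.709, -0.0]
wrist_force: [-0.3, -0.2, -0.3]
opening: 0.102
grasp_force: 0.0
```

```bash
python3 -c "
from h import *
plan(485,221,48,0)
"
```

```text
t 8.12 pos [484.9 222.   40.2] dp [-0.004  0.    -0.031] turn [-0.     0.     0.008] op 0.099 gf 0.0 F [-0.1 -0.3  0.1]
```

Emit:
arm_command --dp '[[0, 0, 0.006], [0, 0, 0.012], [0, 0, 0.018], [0, 0, 0.02], [0, 0, 0.02]]' --turn '[[0, 0, 0], [0, 0, 0], [0, 0, 0], [0, 0, 0], [0, 0, 0]]' --jaw '[0.1, 0.1, 0.1, 0.1, 0.1]'

```text
time_s: 8.75
eef_pos: [0.4854, 0.222, 0.0398]
eef_rot: [0.0, 0.705, 0.709, -0.0]
wrist_force: [-17.5, -5.4, 41.5]
opening: 0.099
grasp_force: 20.7
```

```bash
python3 -c "
from h import *
plan(485,221,48,0)
a=camera('top');b=camera('side')
h=cv2.cvtColor(b,cv2.COLOR_BGR2HSV);wh=((h[...,1]<40)&(h[...,2]>140)).astype(np.uint8)*255
print(rect('side',wh,.064,(240,255,275,285)))
"
```

```text
t 9.0 pos [485.4 222.   39.8] dp [-0.004 -0.001 -0.033] turn [0.    0.001 0.009] op 0.097 gf 20.7 F [-17.1  -6.   41.5]
[483.2 237.8  21.9  12.2  -2.4]
```

Contact came at TCP z ≈ 40 on the eraser top (64 mm), so the nearly shut tips stand about 24 mm above the reported TCP. I'll back off, open, and grasp lower.

Emit:
arm_command --dp '[[0, 0, -0.04], [0, 0, -0.08], [0, 0, -0.08], [0, 0, -0.08], [0, 0, -0.08]]' --turn '[[0, 0, 0], [0, 0, 0], [0, 0, 0], [0, 0, 0], [0, 0, 0]]' --jaw '[0.1, 0.3, 0.5, 0.5, 0.5]'

```text
time_s: 9.72
eef_pos: [0.4845, 0.2219, 0.0546]
eef_rot: [-0.0, 0.706, 0.709, -0.0]
wrist_force: [0.3, -0.5, 0.4]
opening: 0.502
grasp_force: 0.0
```

```bash
python3 -c "
from h import *
plan(485,221,33,0)
"
```

```text
t 9.97 pos [484.7 221.9  54.8] dp [-0.004  0.001  0.087] turn [-0.001  0.     0.008] op 0.498 gf 0.0 F [-0.2 -0.1  0.1]
```

Emit:
arm_command --dp '[[0, 0, 0.03], [0, 0, 0.06], [0, 0, 0.068], [0, 0, 0.068]]' --turn '[[0, 0, 0], [0, 0, 0], [0, 0, 0], [0, 0, 0]]' --jaw '[0.5, 0.5, 0.5, 0.5]'

```text
time_s: 10.48
eef_pos: [0.4847, 0.2219, 0.0379]
eef_rot: [-0.0, 0.706, 0.709, -0.0]
wrist_force: [0.0, 0.0, -0.3]
opening: 0.502
grasp_force: 0.0
```

Emit:
arm_command --dp '[[0, 0, 0.008], [0, 0, 0.016], [0, 0, 0.02], [0, 0, 0.02]]' --turn '[[0, 0, 0], [0, 0, 0], [0, 0, 0], [0, 0, 0]]' --jaw '[0.5, 0.5, 0.5, 0.5]'

```text
time_s: 10.98
eef_pos: [0.4849, 0.222, 0.0332]
eef_rot: [-0.0, 0.706, 0.709, -0.0]
wrist_force: [-0.0, -0.4, 0.4]
opening: 0.499
grasp_force: 0.0
```

Emit:
arm_command --dp '[[0, 0, 0], [0, 0, 0], [0, 0, 0], [0, 0, 0]]' --turn '[[0, 0, 0], [0, 0, 0], [0, 0, 0], [0, 0, 0]]' --jaw '[0.35, 0.15, 0.1, 0.1]'

```text
time_s: 11.48
eef_pos: [0.4853, 0.2221, 0.0336]
eef_rot: [0.0, 0.706, 0.709, 0.0]
wrist_force: [0.0, -0.9, 3.1]
opening: 0.233
grasp_force: 59.1
```

Gripped (59 N). Lift and carry.

Emit:
arm_command --dp '[[0, 0, -0.02], [0, 0, -0.08], [0, 0, -0.2], [0.1, 0.1, -0.25], [0.25, 0.25, -0.25]]' --turn '[[0, 0, 0], [0, 0, 0], [0, 0, 0], [0, 0, 0], [0, 0, -0.1]]' --jaw '[0.1, 0.1, 0.1, 0.1, 0.1]'

```text
time_s: 12.1
eef_pos: [0.549, 0.2852, 0.0989]
eef_rot: [0.001, 0.687, 0.727, 0.002]
wrist_force: [1.4, -1.0, 0.4]
opening: 0.235
grasp_force: 58.7
```

```bash
python3 -c "
from h import *
plan(599.3,316,30,5.5)
"
```

```text
t 12.35 pos [549.2 286.3  97. ] dp [0.107 0.206 0.269] turn [ 0.005 -0.002 -0.073] op 0.232 gf 58.8 F [0.4 0.1 0.1]
```

Emit:
arm_command --dp '[[0.107, 0.206, 0], [0.107, 0.206, 0.12], [0.107, 0.206, 0.25], [0.107, 0.206, 0.34], [0.107, 0.206, 0.34]]' --turn '[[0, 0, -0.075], [0, 0, -0.075], [0, 0, -0.075], [0, 0, -0.075], [0, 0, -0.075]]' --jaw '[0.1, 0.1, 0.1, 0.1, 0.1]'

```text
time_s: 12.98
eef_pos: [0.595, 0.3133, 0.0088]
eef_rot: [-0.001, 0.673, 0.74, -0.002]
wrist_force: [-0.9, 0.2, -0.5]
opening: 0.232
grasp_force: 58.9
```

```bash
python3 -c "
from h import *
plan(599.3,316,-14,5.5)
I=camera('top')
h=cv2.cvtColor(I,cv2.COLOR_BGR2HSV);b=cv2.inRange(h,(100,120,40),(130,255,255))
print(cv2.countNonZero(b[195:235,190:240]))
a=I[180:255,170:260];b=camera('side')[200:290,165:273]
cv2.imwrite('pics/e7.png',np.hstack([cv2.resize(a,(400,333),interpolation=2),cv2.resize(b,(400,333),interpolation=2)]))
"
```

```text
t 13.22 pos [597.3 314.2  11.5] dp [0.006 0.008 0.102] turn [ 0.001 -0.    -0.001] op 0.232 gf 58.9 F [-0.1  0.   0.5]
0
```

View pics/e7.png

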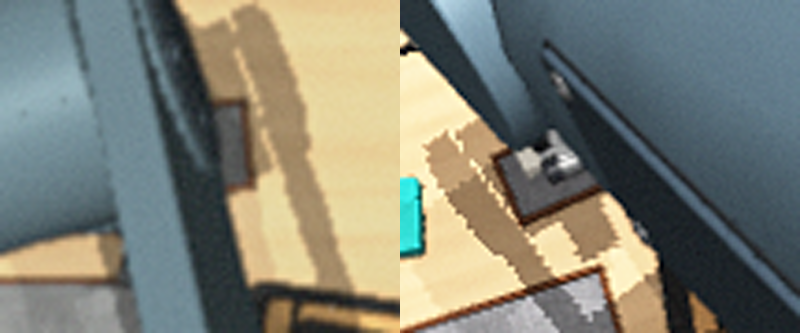

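The side crop shows the eraser's white end (535,158) over the tray. I'll lower it with force checks.

Emit:
arm_command --dp '[[0.006, 0.008, 0.04], [0.006, 0.008, 0.08], [0.006, 0.008, 0.09], [0.006, 0.008, 0.09]]' --turn '[[0, 0, 0], [0, 0, 0], [0, 0, 0], [0, 0, 0]]' --jaw '[0.1, 0.1, 0.1, 0.1]'

```text
time_s: 13.82
eef_pos: [0.5985, 0.3159, -0.0125]
eef_rot: [-0.0, 0.672, 0.74, -0.001]
wrist_force: [0.6, -0.2, -0.0]
opening: 0.233
grasp_force: 58.9
```

```bash
python3 -c "
from h import *
plan(599.3,316,-14,5.5)
"
```

```text
t 14.07 pos [599.  316.  -11.8] dp [-0.     0.001  0.009] turn [ 0.     0.    -0.001] op 0.232 gf 58.9 F [ 0.5  0.2 -0.2]
```

Emit:
arm_command --dp '[[0, 0, 0.004], [0, 0, 0.008], [0, 0, 0.008], [0, 0, 0.008]]' --turn '[[0, 0, 0], [0, 0, 0], [0, 0, 0], [0, 0, 0]]' --jaw '[0.1, 0.1, 0.1, 0.1]'

```text
time_s: 14.58
eef_pos: [0.5989, 0.316, -0.0138]
eef_rot: [-0.0, 0.672, 0.74, -0.0]
wrist_force: [-0.5, -0.7, -0.4]
opening: 0.228
grasp_force: 58.9
```

Emit:
arm_command --dp '[[0, 0, 0.002], [0, 0, 0.004], [0, 0, 0.004]]' --turn '[[0, 0, 0], [0, 0, 0], [0, 0, 0]]' --jaw '[0.1, 0.1, 0.1]'

```text
time_s: 14.95
eef_pos: [0.5991, 0.3161, -0.0143]
eef_rot: [0.0, 0.672, 0.74, 0.0]
wrist_force: [-1.3, -1.2, 3.6]
opening: 0.229
grasp_force: 59.4
```

Contact came exactly where expected (−14.5). Releasing gently and rising.

Emit:
arm_command --dp '[[0, 0, 0], [0, 0, 0], [0, 0, 0], [0, 0, -0.02], [0, 0, -0.1]]' --turn '[[0, 0, 0], [0, 0, 0], [0, 0, 0], [0, 0, 0], [0, 0, 0]]' --jaw '[0.26, 0.32, 0.4, 0.5, 0.5]'

```text
time_s: 15.58
eef_pos: [0.5977, 0.3156, 0.0096]
eef_rot: [-0.001, 0.672, 0.74, -0.001]
wrist_force: [0.6, 0.3, -0.2]
opening: 0.5
grasp_force: 0.0
```

Emit:
arm_command --dp '[[0, 0, -0.2], [0, -0.2, -0.4], [0.2, -0.4, -0.4], [0.45, -0.6, -0.4], [0.6, -0.6, -0.4]]' --turn '[[0, 0, 0], [0, 0, 0], [0, 0, 0], [0, 0, 0], [0, 0, 0]]' --jaw '[0.6, 0.7, 0.8, 0.8, 0.8]'

```text
time_s: 16.2
eef_pos: [0.4344, 0.451, 0.1127]
eef_rot: [0.0, 0.673, 0.74, 0.001]
wrist_force: [1.6, 0.1, 0.2]
opening: 0.8
grasp_force: 0.0
```

```bash
python3 - <<'E'
from h import *
plan(485,221,80,0)
I={n:camera(n) for n in("top","side")}
cv2.imwrite('pics/r1.png',np.hstack([cv2.resize(I["top"][190:290,190:320],(416,320),interpolation=2),cv2.resize(I["side"][210:310,185:305],(384,320),interpolation=2)]))
E
```

```text
t 16.45 pos [434.  453.2 112.3] dp [-0.945  0.111  0.127] turn [ 0.003 -0.004  0.189] op 0.795 gf 0.0 F [-0.1  0.1 -0. ]
```

View pics/r1.png

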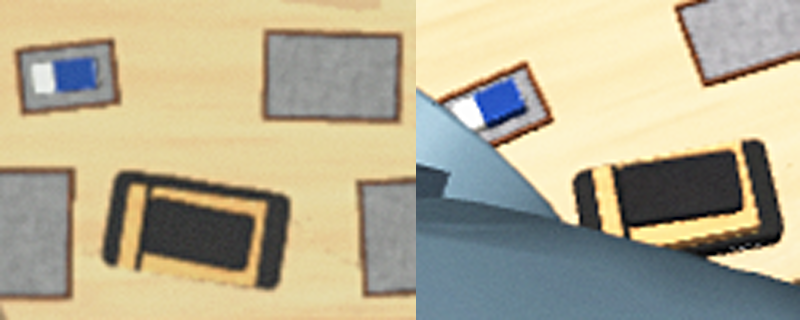

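The eraser lies centred in its tray (crop (65,77)). The remote is at crop (195,230), with the notebook and power bank tilted about 8° in the image. Now I measure all three outlines.

```bash
cat >> h.py <<'E'
def rectpx(n,c,z,f,x0,y0):
    w=plane(n,(c.reshape(-1,2)+.5)/f-.5+[x0,y0],z)[:,:2]
    (cx,cy),(a,b),t=cv2.minAreaRect((w*1000).astype(np.float32))
    if a<b:a,b,t=b,a,t+90
    return np.round([cx,cy,a,b,t%180],1)
def big(m):
    cs,_=cv2.findContours(m,cv2.RETR_EXTERNAL,cv2.CHAIN_APPROX_NONE);return max(cs,key=cv2.contourArea)
def pile(n,win,thr=105,f=8):
    x0,y0,x1,y1=win;I=cv2.resize(camera(n)[y0:y1,x0:x1],None,fx=f,fy=f,interpolation=cv2.INTER_CUBIC)
    v=cv2.GaussianBlur(I[...,2],(0,0),2);k=(v<thr).astype(np.uint8)*255
    pb=big(k);print(n,"pb",rectpx(n,pb,.023,f,x0,y0))
    ins=np.zeros_like(k);cv2.drawContours(ins,[pb],-1,255,-1)
    tan=cv2.morphologyEx(ins&~k,cv2.MORPH_OPEN,np.ones((9,9)))
    pts=np.vstack([c for c in cv2.findContours(tan,cv2.RETR_EXTERNAL,cv2.CHAIN_APPROX_NONE)[0] if cv2.contourArea(c)>200])
    print(n,"nb",rectpx(n,pts,.039,f,x0,y0))
    hull=np.zeros_like(k);cv2.drawContours(hull,[cv2.convexHull(pts)],-1,255,-1)
    r=cv2.morphologyEx(hull&k,cv2.MORPH_OPEN,np.ones((31,31)))
    if cv2.countNonZero(r): print(n,"remote",rectpx(n,big(r),.051,f,x0,y0))
E
python3 - <<'E'
from h import *
pile("top",(215,235,290,288))
pile("top",(215,235,290,288),90)
h=cv2.cvtColor(camera("top"),cv2.COLOR_BGR2HSV)
b=cv2.inRange(h,(100,120,60),(130,255,255))|((h[...,1]<40)&(h[...,2]>150)).astype(np.uint8)*255
print("eraser",rect("top",cv2.morphologyEx(b,cv2.MORPH_CLOSE,np.ones((3,3))),.016,(195,205,228,224)))
E
```

```text
top pb [489.7 221.4 125.1  66.4  80.6]Traceback (most recent call last):
  File "<stdin>", line 2, in <module>
  File "h.py", line 47, in pile
    pts=np.vstack([c for c in cv2.findContours(tan,cv2.RETR_EXTERNAL,cv2.CHAIN_APPROX_NONE)[0] if cv2.contourArea(c)>200])
    return _nx.concatenate(arrs, 0, dtype=dtype, casting=casting)
           ~~~~~~~~~~~~~~~^^^^^^^^^^^^^^^^^^^^^^^^^^^^^^^^^^^^^^^
ValueError: need at least one array to concatenate
```

```bash
sed -i 's/ins,\[pb\],/ins,[cv2.convexHull(pb)],/' h.py
python3 - <<'E'
from h import *
pile("top",(215,235,290,288))
pile("top",(215,235,290,288),85)
h=cv2.cvtColor(camera("top"),cv2.COLOR_BGR2HSV)
b=cv2.inRange(h,(100,120,60),(130,255,255))|((h[...,1]<40)&(h[...,2]>150)).astype(np.uint8)*255
print("eraser",rect("top",cv2.morphologyEx(b,cv2.MORPH_CLOSE,np.ones((3,3))),.016,(195,205,228,224)))
E
```

```text
top pb [489.7 221.4 125.2  66.5  80.6]
top nb [488.2 223.4  98.4  59.6  81.1]
top remote [489.1 220.   75.5  38.3  78.4]
top pb [489.7 221.3 124.2  65.3  80.7]
top nb [488.7 223.3  99.5  59.3  81.2]
top remote [489.1 220.   74.5  37.2  78.5]
eraser [598.8 312.3  57.1  37.7 -86. ]
```

```bash
python3 -c "
from h import *
plan(489,220,60,-11.5)"
```

```text
t 17.0 pos [436.2 449.5 110.2] dp [-0.934  0.124  0.201] turn [-0.     0.     0.564] op 0.799 gf 0.0 F [-0.2  0.3  0.1]
```

Emit:
arm_command --dp '[[-0.25, 0.03, 0], [-0.5, 0.06, 0], [-0.75, 0.1, 0.05], [-0.934, 0.124, 0.15], [-0.934, 0.124, 0.2]]' --turn '[[0, 0, 0.2], [0, 0, 0.4], [0, 0, 0.564], [0, 0, 0.564], [0, 0, 0.564]]' --jaw '[0.8, 0.8, 0.8, 0.8, 0.8]'

```text
time_s: 17.62
eef_pos: [0.4891, 0.2175, 0.0592]
eef_rot: [-0.0, 0.776, 0.631, -0.001]
wrist_force: [-0.0, 0.3, 0.3]
opening: 0.8
grasp_force: 0.0
```

```bash
python3 -c "
from h import *
plan(489,220,19,-11.5)"
```

```text
t 17.88 pos [488.5 220.2  59.5] dp [-0.     0.002  0.162] turn [-0.002  0.001 -0.   ] op 0.797 gf 0.0 F [-0.8  0.4  0.2]
```

Emit:
arm_command --dp '[[0, 0.002, 0.06], [0, 0.002, 0.12], [0, 0.002, 0.15], [0, 0.002, 0.162], [0, 0.002, 0.162]]' --turn '[[0, 0, 0], [0, 0, 0], [0, 0, 0], [0, 0, 0], [0, 0, 0]]' --jaw '[0.75, 0.7, 0.7, 0.7, 0.7]'

```text
time_s: 18.5
eef_pos: [0.4893, 0.2205, 0.0195]
eef_rot: [-0.0, 0.774, 0.633, -0.0]
wrist_force: [-0.5, 0.8, 0.1]
opening: 0.699
grasp_force: 0.0
```

Emit:
arm_command --dp '[[0, 0, 0], [0, 0, 0], [0, 0, 0], [0, 0, 0]]' --turn '[[0, 0, 0], [0, 0, 0], [0, 0, 0], [0, 0, 0]]' --jaw '[0.55, 0.4, 0.25, 0.25]'

```text
time_s: 19.0
eef_pos: [0.4902, 0.2206, 0.0206]
eef_rot: [0.0, 0.774, 0.633, 0.001]
wrist_force: [0.0, -1.0, 5.7]
opening: 0.444
grasp_force: 60.7
```

Emit:
arm_command --dp '[[0, 0, -0.02], [0, 0, -0.06], [0, 0, -0.15], [0, 0, -0.22], [0, 0.1, -0.25]]' --turn '[[0, 0, 0], [0, 0, 0], [0, 0, 0], [0, 0, 0], [0, 0, 0]]' --jaw '[0.25, 0.25, 0.25, 0.25, 0.25]'

```text
time_s: 19.62
eef_pos: [0.5136, 0.2161, 0.0839]
eef_rot: [0.0, 0.774, 0.634, 0.0]
wrist_force: [0.7, 0.4, -0.9]
opening: 0.443
grasp_force: 60.2
```

```bash
python3 -c "
from h import *
plan(597.2,123.8,10,-1.3)"
```

```text
t 19.88 pos [515.1 215.5  83.6] dp [-0.295  0.394  0.295] turn [ 0.004 -0.001 -0.338] op 0.442 gf 60.2 F [ 0.2 -0.1 -0.1]
```

Emit:
arm_command --dp '[[-0.12, 0.16, 0], [-0.24, 0.32, 0], [-0.295, 0.394, 0.1], [-0.295, 0.394, 0.22], [-0.295, 0.394, 0.25]]' --turn '[[0, 0, -0.17], [0, 0, -0.338], [0, 0, -0.338], [0, 0, -0.338], [0, 0, -0.338]]' --jaw '[0.25, 0.25, 0.25, 0.25, 0.25]'

```text
time_s: 20.5
eef_pos: [0.5926, 0.1237, 0.0168]
eef_rot: [-0.002, 0.715, 0.699, -0.002]
wrist_force: [0.5, 0.4, -0.1]
opening: 0.438
grasp_force: 60.3
```

```bash
python3 -c "
from h import *
plan(597.2,123.8,-14,-1.3)"
```

```text
t 20.75 pos [594.6 124.1  19. ] dp [-0.001  0.011  0.132] turn [-0.004 -0.     0.001] op 0.443 gf 60.3 F [ 0.  -0.1 -0.4]
```

Emit:
arm_command --dp '[[0, 0.009, 0.05], [0, 0.009, 0.1], [0, 0.009, 0.125], [0, 0.009, 0.13], [0, 0.009, 0.13]]' --turn '[[0, 0, 0], [0, 0, 0], [0, 0, 0], [0, 0, 0], [0, 0, 0]]' --jaw '[0.25, 0.25, 0.25, 0.25, 0.25]'

```text
time_s: 21.38
eef_pos: [0.5981, 0.1237, -0.0128]
eef_rot: [-0.0, 0.715, 0.699, -0.0]
wrist_force: [-0.2, 0.4, 0.7]
opening: 0.447
grasp_force: 60.3
```

```bash
python3 -c "
from h import *
plan(597.2,123.8,-16,-1.3)"
```

```text
t 21.62 pos [598.3 123.7 -12.5] dp [ 0.    -0.005  0.014] turn [ 0.001 -0.     0.   ] op 0.439 gf 60.3 F [ 0.1  0.1 -0.2]
```

Emit:
arm_command --dp '[[0, -0.004, 0.004], [0, -0.004, 0.008], [0, -0.004, 0.012], [0, -0.004, 0.012]]' --turn '[[0, 0, 0], [0, 0, 0], [0, 0, 0], [0, 0, 0]]' --jaw '[0.25, 0.25, 0.25, 0.25]'

```text
time_s: 22.12
eef_pos: [0.597, 0.1237, -0.0153]
eef_rot: [-0.0, 0.715, 0.699, -0.0]
wrist_force: [-2.9, 0.7, 4.6]
opening: 0.443
grasp_force: 60.8
```

Emit:
arm_command --dp '[[0, 0, 0.002], [0, 0, 0.004], [0, 0, 0.004]]' --turn '[[0, 0, 0], [0, 0, 0], [0, 0, 0]]' --jaw '[0.25, 0.25, 0.25]'

```text
time_s: 22.5
eef_pos: [0.597, 0.1237, -0.0154]
eef_rot: [-0.0, 0.715, 0.699, -0.0]
wrist_force: [-7.0, -1.2, 13.3]
opening: 0.446
grasp_force: 61.7
```

Emit:
arm_command --dp '[[0, 0, -0.004], [0, 0, -0.004], [0, 0, -0.004], [0, 0, -0.03], [0, 0, -0.15]]' --turn '[[0, 0, 0], [0, 0, 0], [0, 0, 0], [0, 0, 0], [0, 0, 0]]' --jaw '[0.46, 0.5, 0.56, 0.62, 0.7]'

```text
time_s: 23.12
eef_pos: [0.5951, 0.1236, 0.0193]
eef_rot: [-0.002, 0.715, 0.699, -0.002]
wrist_force: [0.4, -0.4, 0.1]
opening: 0.698
grasp_force: 0.0
```

Emit:
arm_command --dp '[[0, -0.05, -0.2], [-0.2, -0.3, -0.25], [-0.4, -0.5, -0.25], [-0.6, -0.7, -0.25], [-0.6, -0.7, -0.25]]' --turn '[[0, 0, 0], [0, 0, 0], [0, 0, 0], [0, 0, 0], [0, 0, 0]]' --jaw '[0.9, 1, 1, 1, 1]'

```text
time_s: 23.75
eef_pos: [0.4168, -0.0234, 0.0835]
eef_rot: [0.0, 0.715, 0.699, -0.0]
wrist_force: [0.3, -0.7, -0.1]
opening: 0.999
grasp_force: 0.0
```

```bash
python3 - <<'E'
from h import *
pile("top",(215,235,290,288))
plan(488.5,223.4,60,-8.9)
I={n:camera(n) for n in("top","side")}
cv2.imwrite('pics/n1.png',np.hstack([cv2.resize(I["top"][190:290,190:340],(450,300),interpolation=2),cv2.resize(I["side"][190:310,185:325],(350,300),interpolation=2)]))
E
```

```text
top pb [489.7 221.3 125.3  66.4  80.6]
top nb [488.1 223.4  98.3  59.5  81.2]
t 24.05 pos [418.1 -23.1  83.6] dp [0.993 0.258 0.094] turn [0.001 0.001 0.251] op 0.998 gf 0.0 F [ 0.4 -0.2 -0. ]
```

View pics/n1.png

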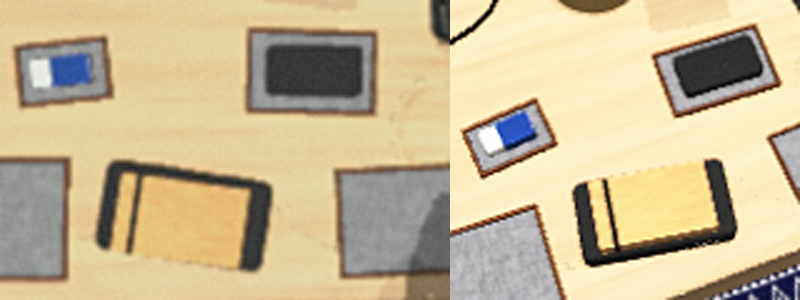

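The remote is centred in its tray (crop (313,71)) and the eraser lies well. The notebook on the power bank is clear at (488,223), 81°. Going for the notebook.

Emit:
arm_command --dp '[[0.25, 0.06, 0], [0.5, 0.13, 0], [0.75, 0.2, 0], [0.99, 0.258, 0.05], [0.99, 0.258, 0.09]]' --turn '[[0, 0, 0.1], [0, 0, 0.2], [0, 0, 0.25], [0, 0, 0.25], [0, 0, 0.25]]' --jaw '[1, 1, 1, 1, 1]'

```text
time_s: 24.78
eef_pos: [0.4894, 0.2283, 0.0603]
eef_rot: [-0.0, 0.757, 0.653, 0.001]
wrist_force: [-0.0, -0.7, -0.2]
opening: 1.003
grasp_force: 0.0
```

```bash
python3 -c "
from h import *
plan(488.2,223,2,-8.8)"
```

```text
t 25.02 pos [488.1 225.   59.6] dp [-0.008  0.002  0.23 ] turn [-0.003  0.001  0.005] op 1.002 gf 0.0 F [-0.3 -0.3 -0.1]
```

Emit:
arm_command --dp '[[-0.004, 0.001, 0.08], [-0.004, 0.001, 0.16], [-0.004, 0.001, 0.21], [-0.004, 0.001, 0.23], [-0.004, 0.001, 0.23]]' --turn '[[0, 0, 0], [0, 0, 0], [0, 0, 0], [0, 0, 0], [0, 0, 0]]' --jaw '[1, 1, 0.95, 0.9, 0.9]'

```text
time_s: 25.65
eef_pos: [0.4891, 0.2224, 0.0034]
eef_rot: [0.0, 0.759, 0.651, 0.0]
wrist_force: [-0.3, -0.4, -0.5]
opening: 0.9
grasp_force: 0.0
```

Emit:
arm_command --dp '[[0, 0, 0], [0, 0, 0], [0, 0, 0], [0, 0, 0]]' --turn '[[0, 0, 0], [0, 0, 0], [0, 0, 0], [0, 0, 0]]' --jaw '[0.75, 0.6, 0.5, 0.5]'

```text
time_s: 26.15
eef_pos: [0.4899, 0.223, 0.0045]
eef_rot: [0.001, 0.759, 0.651, 0.001]
wrist_force: [-1.1, -0.5, 5.6]
opening: 0.652
grasp_force: 64.1
```

Emit:
arm_command --dp '[[0, 0, -0.02], [0, 0, -0.06], [0, 0, -0.14], [0, 0, -0.2], [-0.1, 0, -0.2]]' --turn '[[0, 0, 0], [0, 0, 0], [0, 0, 0], [0, 0, 0], [0, 0, 0]]' --jaw '[0.5, 0.5, 0.5, 0.5, 0.5]'

```text
time_s: 26.78
eef_pos: [0.4867, 0.1989, 0.0555]
eef_rot: [0.001, 0.759, 0.652, 0.002]
wrist_force: [0.1, 0.2, -1.6]
opening: 0.656
grasp_force: 63.7
```

```bash
python3 -c "
from h import *
plan(481.9,44.2,5,2.2)"
```

```text
t 27.02 pos [485.4 197.6  54.1] dp [-0.608  0.08   0.196] turn [ 0.002 -0.    -0.367] op 0.655 gf 63.7 F [ 0.2 -0.3 -1.1]
```

Emit:
arm_command --dp '[[-0.2, 0.03, 0], [-0.4, 0.06, 0], [-0.6, 0.08, 0], [-0.607, 0.08, 0.12], [-0.607, 0.08, 0.19]]' --turn '[[0, 0, -0.2], [0, 0, -0.367], [0, 0, -0.367], [0, 0, -0.367], [0, 0, -0.367]]' --jaw '[0.5, 0.5, 0.5, 0.5, 0.5]'

```text
time_s: 27.65
eef_pos: [0.4814, 0.0446, 0.0048]
eef_rot: [-0.0, 0.694, 0.72, -0.0]
wrist_force: [0.1, -0.3, -0.5]
opening: 0.654
grasp_force: 63.7
```

```bash
python3 -c "
from h import *
plan(481.9,44.2,-13,2.2)"
```

```text
t 27.9 pos [481.   45.2   4.8] dp [-0.004  0.004  0.071] turn [-0.003 -0.001 -0.   ] op 0.654 gf 63.8 F [-0.7  0.2 -0.7]
```

Emit:
arm_command --dp '[[-0.003, 0.003, 0.03], [-0.003, 0.003, 0.06], [-0.003, 0.003, 0.075], [-0.003, 0.003, 0.08], [-0.003, 0.003, 0.08]]' --turn '[[0, 0, 0], [0, 0, 0], [0, 0, 0], [0, 0, 0], [0, 0, 0]]' --jaw '[0.5, 0.5, 0.5, 0.5, 0.5]'

```text
time_s: 28.52
eef_pos: [0.4824, 0.0442, -0.0143]
eef_rot: [-0.0, 0.693, 0.721, -0.0]
wrist_force: [0.9, -0.7, -0.0]
opening: 0.658
grasp_force: 63.8
```

```bash
python3 -c "
from h import *
plan(481.9,44.2,-17,2.2)"
```

```text
t 28.77 pos [482.5  44.2 -14.2] dp [ 0.    -0.002  0.011] turn [0. 0. 0.] op 0.654 gf 63.8 F [-0.2 -0.  -0.6]
```

Emit:
arm_command --dp '[[0, 0, 0.004], [0, 0, 0.008], [0, 0, 0.008]]' --turn '[[0, 0, 0], [0, 0, 0], [0, 0, 0]]' --jaw '[0.5, 0.5, 0.5]'

```text
time_s: 29.15
eef_pos: [0.4825, 0.0442, -0.0156]
eef_rot: [0.0, 0.693, 0.721, -0.0]
wrist_force: [-3.3, -0.7, 9.1]
opening: 0.654
grasp_force: 64.8
```

Emit:
arm_command --dp '[[0, 0, 0.003], [0, 0, 0.006], [0, 0, 0.006]]' --turn '[[0, 0, 0], [0, 0, 0], [0, 0, 0]]' --jaw '[0.5, 0.5, 0.5]'

```text
time_s: 29.52
eef_pos: [0.4826, 0.0442, -0.0157]
eef_rot: [-0.0, 0.693, 0.721, -0.0]
wrist_force: [-10.6, 0.3, 26.8]
opening: 0.651
grasp_force: 66.7
```

Emit:
arm_command --dp '[[0, 0, -0.006], [0, 0, -0.007], [0, 0, -0.008], [0, 0, -0.03], [0, 0, -0.15]]' --turn '[[0, 0, 0], [0, 0, 0], [0, 0, 0], [0, 0, 0], [0, 0, 0]]' --jaw '[0.66, 0.72, 0.78, 0.85, 0.9]'

```text
time_s: 30.15
eef_pos: [0.4805, 0.0444, 0.0186]
eef_rot: [-0.002, 0.693, 0.721, -0.001]
wrist_force: [-0.1, -0.0, -0.3]
opening: 0.9
grasp_force: 0.0
```

Emit:
arm_command --dp '[[0, 0, -0.2], [-0.2, -0.1, -0.25], [-0.4, -0.2, -0.25], [-0.5, -0.3, -0.25], [-0.5, -0.3, -0.25]]' --turn '[[0, 0, 0], [0, 0, 0], [0, 0, 0], [0, 0, 0], [0, 0, 0]]' --jaw '[1, 1, 1, 1, 1]'

```text
time_s: 30.78
eef_pos: [0.4112, -0.0849, 0.0824]
eef_rot: [0.0, 0.695, 0.719, -0.0]
wrist_force: [-0.0, 0.1, 0.3]
opening: 0.998
grasp_force: 0.0
```

```bash
cat > pb.py <<'E'
from h import *
f=8;x0,y0,x1,y1=215,235,290,288
I=cv2.resize(camera("top")[y0:y1,x0:x1],None,fx=f,fy=f,interpolation=cv2.INTER_CUBIC)
k=(cv2.GaussianBlur(I[...,2],(0,0),2)<105).astype(np.uint8)*255
print("pb",rectpx("top",big(k),.023,f,x0,y0))
plan(489.7,221.4,50,-9.4)
I={n:camera(n) for n in("top","side")}
cv2.imwrite('pics/p1.png',np.hstack([cv2.resize(I["top"][190:300,190:370],(450,275),interpolation=2),cv2.resize(I["side"][190:310,235:390],(350,271),interpolation=2)[:271]] if 0 else [cv2.resize(I["top"][190:300,190:370],(450,275)),cv2.resize(I["side"][190:310,235:390],(350,275))]))
E
python3 pb.py
```

```text
pb [489.5 221.4 125.2  66.6  80.5]
t 31.07 pos [412.6 -83.4  82.4] dp [1.206 0.355 0.13 ] turn [ 0.001 -0.     0.387] op 0.999 gf 0.0 F [-0.   0.4 -0.2]
```

View pics/p1.png

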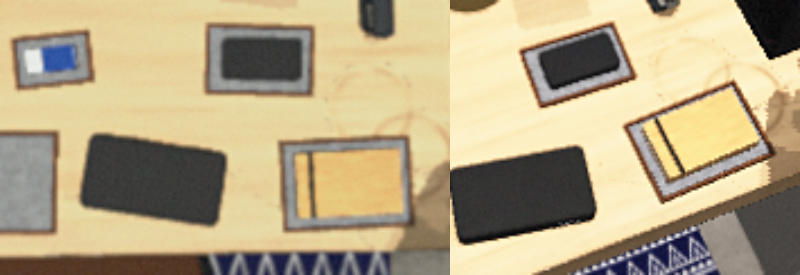

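The notebook lies in its tray at crop (348,182), the remote and eraser are good, and the power bank is alone at crop (155,180). Approaching the power bank.

Emit:
arm_command --dp '[[0.25, 0.06, 0], [0.5, 0.13, 0], [0.75, 0.2, 0], [0.96, 0.28, 0], [0.96, 0.28, 0]]' --turn '[[0, 0, 0.1], [0, 0, 0.2], [0, 0, 0.3], [0, 0, 0.387], [0, 0, 0.387]]' --jaw '[1, 1, 1, 1, 1]'

```text
time_s: 31.8
eef_pos: [0.4734, 0.1633, 0.0822]
eef_rot: [-0.0, 0.761, 0.649, 0.001]
wrist_force: [-0.7, 0.7, -0.3]
opening: 0.997
grasp_force: 0.0
```

```bash
python3 -c "
from h import *
plan(489.6,221.4,30,-9.4)
for n,w in(('top',(298,240,362,290)),('side',(308,222,384,285))):
    h=cv2.cvtColor(camera(n),cv2.COLOR_BGR2HSV)
    x0,y0,x1,y1=w;f=8
    m=cv2.resize(h[y0:y1,x0:x1],None,fx=f,fy=f,interpolation=1)
    k=cv2.inRange(m,(12,75,130),(30,255,255)); k=cv2.morphologyEx(k,cv2.MORPH_CLOSE,np.ones((25,25)))
    for c in cv2.findContours(k,cv2.RETR_EXTERNAL,cv2.CHAIN_APPROX_NONE)[0]:
        if cv2.contourArea(c)>20000: print(n,rectpx(n,c,.019,f,x0,y0))
"
```

```text
t 32.05 pos [472.6 159.9  81.9] dp [0.254 0.027 0.208] turn [-0.001  0.001  0.005] op 1.005 gf 0.0 F [-0.2  0.2 -0.1]
top [483.7  45.3  96.3  59.3  92. ]
top [479.9  43.9 145.3 112.1  89.4]
```

The notebook is centred to within 2 mm and 0.2°.

Emit:
arm_command --dp '[[0.15, 0.015, 0], [0.258, 0.027, 0.05], [0.258, 0.027, 0.15], [0.258, 0.027, 0.208], [0.258, 0.027, 0.208]]' --turn '[[0, 0, 0], [0, 0, 0], [0, 0, 0], [0, 0, 0], [0, 0, 0]]' --jaw '[1, 1, 1, 1, 1]'

```text
time_s: 32.78
eef_pos: [0.4891, 0.2204, 0.0291]
eef_rot: [-0.001, 0.763, 0.646, -0.001]
wrist_force: [1.2, -0.2, 0.3]
opening: 0.999
grasp_force: 0.0
```

```bash
python3 -c "
from h import *
plan(489.6,221.4,-18,-9.4)
"
```

```text
t 33.02 pos [490.4 221.   30.6] dp [ 0.001 -0.004  0.194] turn [ 0.    -0.    -0.002] op 0.998 gf 0.0 F [ 0.3 -0.1  0.2]
```

Emit:
arm_command --dp '[[0, -0.003, 0.07], [0, -0.003, 0.14], [0, -0.003, 0.18], [0, -0.003, 0.194], [0, -0.003, 0.194]]' --turn '[[0, 0, 0], [0, 0, 0], [0, 0, 0], [0, 0, 0], [0, 0, 0]]' --jaw '[1, 1, 1, 1, 1]'

```text
time_s: 33.65
eef_pos: [0.4893, 0.2216, -0.0186]
eef_rot: [-0.0, 0.763, 0.647, -0.0]
wrist_force: [0.1, -0.5, 0.0]
opening: 0.998
grasp_force: 0.0
```

Emit:
arm_command --dp '[[0, 0, 0], [0, 0, 0], [0, 0, 0], [0, 0, 0]]' --turn '[[0, 0, 0], [0, 0, 0], [0, 0, 0], [0, 0, 0]]' --jaw '[0.85, 0.7, 0.6, 0.6]'

```text
time_s: 34.15
eef_pos: [0.4901, 0.2218, -0.0172]
eef_rot: [0.0, 0.763, 0.647, 0.001]
wrist_force: [-0.7, -0.5, 6.1]
opening: 0.773
grasp_force: 68.2
```

Emit:
arm_command --dp '[[0, 0, -0.02], [0, 0, -0.06], [0, 0, -0.12], [0, 0, -0.16], [0.1, 0, -0.16]]' --turn '[[0, 0, 0], [0, 0, 0], [0, 0, 0], [0, 0, 0], [0, 0, 0]]' --jaw '[0.6, 0.6, 0.6, 0.6, 0.6]'

```text
time_s: 34.78
eef_pos: [0.4946, 0.2457, 0.0235]
eef_rot: [0.001, 0.763, 0.646, 0.001]
wrist_force: [0.1, 0.1, -3.0]
opening: 0.772
grasp_force: 67.8
```

```bash
python3 -c "
from h import *
plan(487.9,388.8,2,-1.1)"
```

```text
t 35.02 pos [494.1 247.   22.7] dp [ 0.555 -0.117  0.083] turn [ 0.003 -0.001 -0.276] op 0.775 gf 67.8 F [-0.2  0.1 -3.6]
```

Emit:
arm_command --dp '[[0.18, -0.04, 0], [0.36, -0.08, 0], [0.553, -0.117, 0], [0.553, -0.117, 0.06], [0.553, -0.117, 0.083]]' --turn '[[0, 0, -0.1], [0, 0, -0.2], [0, 0, -0.276], [0, 0, -0.276], [0, 0, -0.276]]' --jaw '[0.6, 0.6, 0.6, 0.6, 0.6]'

```text
time_s: 35.65
eef_pos: [0.4858, 0.3861, -0.0008]
eef_rot: [-0.0, 0.714, 0.7, -0.002]
wrist_force: [-0.1, 0.9, -3.2]
opening: 0.776
grasp_force: 67.8
```

```bash
python3 -c "
from h import *
plan(487.9,388.8,-12,-1.1)"
```

```text
t 35.9 pos [ 4.866e+02  3.859e+02 -1.000e-01] dp [0.012 0.005 0.048] turn [-0.004  0.003 -0.003] op 0.773 gf 67.8 F [ 0.1 -0.1 -3.6]
```

Emit:
arm_command --dp '[[0.01, 0.004, 0.02], [0.01, 0.004, 0.04], [0.01, 0.004, 0.045], [0.01, 0.004, 0.045]]' --turn '[[0, 0, 0], [0, 0, 0], [0, 0, 0], [0, 0, 0]]' --jaw '[0.6, 0.6, 0.6, 0.6]'

```text
time_s: 36.4
eef_pos: [0.488, 0.3898, -0.0105]
eef_rot: [-0.0, 0.714, 0.7, -0.0]
wrist_force: [-0.5, 0.2, -2.8]
opening: 0.774
grasp_force: 67.9
```

```bash
python3 -c "
from h import *
plan(487.9,388.8,-15,-1.1)"
```

```text
t 36.65 pos [488.3 390.  -10.2] dp [-0.005 -0.001  0.019] turn [ 0. -0. -0.] op 0.776 gf 67.9 F [-0.  -0.2 -3.5]
```

Emit:
arm_command --dp '[[-0.004, 0, 0.006], [-0.004, 0, 0.012], [-0.004, 0, 0.012]]' --turn '[[0, 0, 0], [0, 0, 0], [0, 0, 0]]' --jaw '[0.6, 0.6, 0.6]'

```text
time_s: 37.02
eef_pos: [0.4881, 0.3888, -0.0135]
eef_rot: [-0.0, 0.714, 0.7, -0.0]
wrist_force: [0.5, -0.2, -3.0]
opening: 0.771
grasp_force: 67.9
```

Emit:
arm_command --dp '[[0, 0, 0.003], [0, 0, 0.005], [0, 0, 0.005]]' --turn '[[0, 0, 0], [0, 0, 0], [0, 0, 0]]' --jaw '[0.6, 0.6, 0.6]'

```text
time_s: 37.4
eef_pos: [0.4883, 0.389, -0.0142]
eef_rot: [0.0, 0.714, 0.7, 0.0]
wrist_force: [-1.8, -1.5, 0.2]
opening: 0.774
grasp_force: 68.3
```

Emit:
arm_command --dp '[[0, 0, 0], [0, 0, 0], [0, 0, 0], [0, 0, -0.02], [0, 0, -0.12]]' --turn '[[0, 0, 0], [0, 0, 0], [0, 0, 0], [0, 0, 0], [0, 0, 0]]' --jaw '[0.79, 0.85, 0.95, 1, 1]'

```text
time_s: 38.02
eef_pos: [0.4869, 0.3882, 0.0145]
eef_rot: [-0.001, 0.714, 0.7, -0.002]
wrist_force: [0.6, -0.2, 0.4]
opening: 1.003
grasp_force: 0.0
```

Emit:
arm_command --dp '[[0, 0, -0.15], [0, 0, -0.35], [0.2, -0.25, -0.4], [0.45, -0.5, -0.4], [0.6, -0.7, -0.4]]' --turn '[[0, 0, 0], [0, 0, 0], [0, 0, 0], [0, 0, 0], [0, 0, 0]]' --jaw '[1, 1, 1, 1, 1]'

```text
time_s: 38.65
eef_pos: [0.3487, 0.515, 0.1163]
eef_rot: [-0.0, 0.714, 0.7, 0.001]
wrist_force: [0.4, 1.0, -0.1]
opening: 0.999
grasp_force: 0.0
```

```bash
python3 - <<'E'
from h import *
print(get_obs()["eef_pos"])
I=camera("top");f=8
for nm,(x0,y0,x1,y1),z in(("pb",(148,246,211,281),.026),("remote",(276,203,313,226),.015)):
    J=cv2.resize(I[y0:y1,x0:x1],None,fx=f,fy=f,interpolation=2)
    k=(cv2.GaussianBlur(J[...,2],(0,0),2)<75).astype(np.uint8)*255
    print(nm,rectpx("top",big(k),z,f,x0,y0))
S=camera("side")
cv2.imwrite('pics/f.png',np.hstack([cv2.resize(I[100:300,130:430],(480,320),interpolation=2),cv2.resize(S[190:350,130:290],(320,320),interpolation=2)]))
E
```

```text
[0.34865521 0.51500963 0.11633638]
pb [489.5 386.5 129.6  66.9  88.7]
remote [597.1 122.3  72.   37.9  87.7]
```

View pics/f.png

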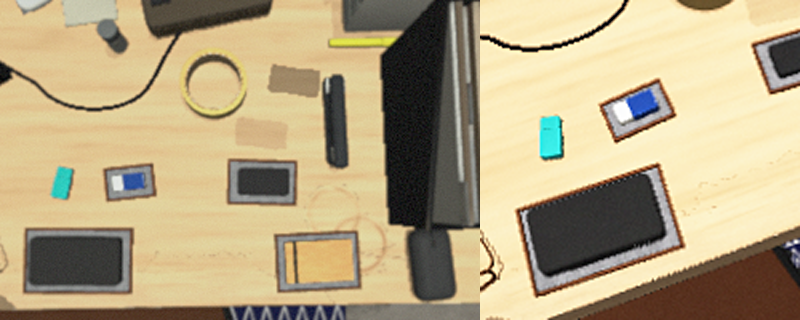

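All four things lie in their trays. The power bank is within 3 mm of its tray centre and 0.2° of its line, and the tape and mouse are untouched.

```bash
python3 -c "
from bench import *
print(hand_in())"
```

```text
the job is handed in; nothing more can be done
None
```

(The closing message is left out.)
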